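# Return the probe thermometer to the green cradle

### The job

Put the probe thermometer back in the green cradle, not the orange one: lying flat on the floor of the pocket, display up, with its needle out through the slot in the end wall. The pocket walls leave room for fingers only at the middle of the cradle, so hold the probe across the middle of its body; if you take it anywhere else, put it down and grip it again. Set it down, do not drop it.

Things in the scene. Friction and masses are not known exactly. Their poses are not given: they have to be found in the camera images.
- probe_center (a point): Middle of the body of the digital probe thermometer, half-way up. Pale body 120 mm long, 26 wide, 18 high, about 90 g, with a thin steel needle out of one end. It lies on the table, display up. Axes: z up out of the display, y along the body away from the needle (the needle points to -y, its tip 156 mm from here), x across. Grasp across x at this point.
- probe: The probe thermometer as a whole; origin on its underside, 49 mm from the middle of the body towards the needle; axes as for probe_center.
- green_cradle_seat (a point): GREEN cradle, fixed: middle of its pocket, 17 mm above the table, where the middle of the probe's body goes. z up, y along it to the closed end; the -y end has the needle slot. Pocket 44 mm wide (x), 140 long (y), floor 8 mm above the table, wall tops 30. Walls stand only at the ends: over the middle 64 mm the sides are open and the base is 26 mm wide, so fingers fit beside it.
- orange_cradle_seat (a point): ORANGE cradle, for instruments awaiting repair: not to be used. Same shape, point and axes as the green one; they change places between starts. Both: outside 56 x 152 mm, walls 6 mm thick, needle slot 24 mm wide down to the floor.
Things that resemble listed ones, but are neither listed nor needed, are in the scene too. Of the things that look like the part that bears green_cradle_seat, the larger one is meant.

How it is judged:
By the outcome, as a careful person would: the job done as asked, in the order asked, and still so for the second after the job is handed in, with the robot touching nothing.
It also fails if it takes over 35 s, if anything falls off the work surface, if the arm or the gripper's body presses on something with over 40 N, if the wrist force passes 120 N, or if a joint passes its speed limit or range.

### The arm

A 6-joint arm with a two-finger parallel gripper is mounted at the origin on the work surface; the furniture and walls round the work are solid. World frame = base frame: x ahead of the robot, y to its left, z up, the work surface at z = 0. Lengths are in m, angles in rad, forces in N, time in s.
With the tool pointing down it reaches from about 0.35 to 0.975 m from the base axis. Payload 4.9 kg.
Tool frame: the origin (TCP) lies midway between the tips of the shut fingers; the grasp point (between the pads) lies 19 mm behind it; z points along the fingers, y is the direction in which the jaws open and shut (so a half turn about z gives the same grasp; the last joint's range is limited). The gripper opens to 85 mm and grips with 20 to 120 N. Pads are 22 mm wide; open, the fingers measure 114 mm over their backs; the gripper's body (76 mm by 85 mm) begins 54 mm behind the grasp point. The pads swing forward as they close: fully open they stand 13 mm farther back than shut.
Start: joints at [-1.339, 0.053, 1.613, -0, 1.476, -0.119], TCP at [0.215, -0.587, 0.231] pointing down, gripper open.
Joint ranges: [-3.01, 3.01], [-1.01, 2.22], [0.06, 2.58], [-1.02, 4.17], [0.09, 2.62], [-3.14, 3.14]. Speed limits (rad/s): [2.57, 2.57, 3.14, 3.14, 3.14, 3.14].

### API

Orientations are given as a unit quaternion [w, x, y, z].
In Python, from plant import state, grab_frame, camera_params, job_done, boxes_of gives the robot as it stands.
- The arm moves only by the tool step_arm, never from a script. Its argument "steps" is a list of rows, each a list of 4 numbers: the shift along the tool's x, y, z in mm, then the turn about the tool's z in degrees. A call has 1 to 8 rows; each row shifts and turns the pose as measured when the row begins, along the tool's axes as they then stand; what a row does not reach is not made up. A row lasts 1/10 s, in which the tool goes at most 50 mm and 8.59 degrees, less where a joint would pass 70% of its speed; a pose out of reach is approached as far as the arm can. A call is refused whole if a number of a shift passes 50 or a number of a turn 8.59, either way. A call with a gripper value outside its range is refused whole. "claw" is the opening in per cent of the stroke, from 0 (shut) to 100 (fully open), set as the call begins (left out, the last holds). The fingers move at their own pace and stop on an object; the grip force is fixed at half the most. Time passes only in rows, so rows that do not move let the fingers close. It gives the time, the measured TCP pose, the force and the opening at its end, in the units of the state.
- state(): the state, without advancing time (a new reading comes with each control period).
- grab_frame(name): name is "scene" or "top"; returns (picture, depth): 480x640x3 uint8, red, green, blue; 480x640 float32, m along the optical axis (not along the pixel's ray), 0 where there is no reading.
- camera_params(name): a dict with "mtx" (3x3 intrinsics, pixels), "extrinsics" (4x4, takes a point from camera to world coordinates). Camera axes: x right, y down, z forward; pixel columns grow to the right and rows downward; lengths in m; the calibration is good to about 2 mm. A picture is of the moment at which its call begins. camera_params takes no time and is no camera call.
- job_done(): hands the job in, once; it reports no verdict.
Trained networks look in the newest picture that a camera, given by its name, has taken for a name from the list of things; names that differ only in an ending like _2 or _b are one class to them, and where a whole thing is asked for, a point or a joint stands for the part that bears it (a point fixed in the world has none). Each returns a list of dicts, best first, with "p" (0 to 1); they miss things now and then, are a little off and sometimes report something else, mostly with a low value. They report only what shows in the picture. A call takes as long as a camera call. They do not tell look-alikes from the thing itself.
- boxes_of(camera, label): "box" ([left, top, width, height] in pixels, round what is visible of it).
The state is a dict: "time": time; "joint_pos": joint angles; "joint_vel": joint speeds; "joint_efforts": joint torques, N m; "tool_pos": TCP position; "tool_rot": TCP orientation; "contact_force": force on the tool from outside, world axes, zero at the start; "ft_torque": the same for the moment, N m; "gripper_width": opening from 0.0 (shut) to 1.0 (fully open).
Only numpy, scipy, OpenCV 4.12 (cv2) and the standard library are available. Lean on these libraries where they do the work, as an engineer would, in place of code of your own. Each camera call takes 0.05 s, during which the arm holds its last target. There are 200 camera calls.

## Working session

There is one attempt and no reset: what is moved stays moved. The work goes in short steps, Python scripts to look and compute and a tool call to move; the robot and the scene stay as the last step left them, time stands still between calls to the robot, and variables do not carry over. Pictures are saved under pics/ and viewed, about 8 in all and at most 12, crops included, and the job is handed in when it is done.

Besides the shell and the picture viewer there is one more tool, called after "Request:" as name(argument=value, ...), one argument or row to a line, values as JSON. step_arm: Moves the arm, as the interface text tells. Its arguments: {"type":"object","properties":{"steps":{"type":"array"},"claw":{"type":"number"}},"required":["steps"]}

```bash
mkdir -p pics; cat > h.py <<'E'
import numpy as np, cv2
from plant import *
def snap(n,f=None):
    p,d=grab_frame(n)
    if f: cv2.imwrite('pics/'+f,p[:,:,::-1])
    return p,d
def world(n,d):
    c=camera_params(n);K=np.array(c['mtx']);T=np.array(c['extrinsics'])
    v,u=np.mgrid[:480,:640]
    P=np.stack([(u-K[0,2])/K[0,0]*d,(v-K[1,2])/K[1,1]*d,d,np.ones_like(d)],-1)
    W=(P@T.T)[...,:3]; W[d<=0]=np.nan
    return W
E
python3 - <<'E'
from h import *
for n in('top','scene'):
    p,d=snap(n,n+'0.png');W=world(n,d);np.savez(n+'0.npz',p=p,W=W)
    for l in('probe','green_cradle_seat','orange_cradle_seat'):
        for b in boxes_of(n,l):
            x,y,w,h=[int(v) for v in b['box']]
            print(n,l,round(b['p'],2),b['box'],np.nanmedian(W[y:y+h,x:x+w],(0,1)).round(3))
    print(np.array(camera_params(n)['extrinsics']).round(3).tolist(),camera_params(n)['mtx'])
s=state();print({k:np.round(v,3).tolist() for k,v in s.items()})
E
```

```text
top probe 0.7 [352.4, 238.5, 68.6, 16.7] [ 0.46  -0.234  0.019]
top green_cradle_seat 0.76 [198.4, 215.0, 82.8, 43.0] [0.48  0.053 0.007]
top green_cradle_seat 0.71 [163.5, 293.4, 60.4, 30.0] [0.343 0.14  0.005]
top orange_cradle_seat 0.67 [192.4, 148.4, 78.5, 33.7] [0.622 0.07  0.01 ]
top orange_cradle_seat 0.16 [197.4, 216.8, 83.8, 40.1] [0.48  0.054 0.008]
[[-0.006, -0.996, 0.094, 0.381], [-1.0, 0.004, -0.024, -0.083], [0.024, -0.094, -0.995, 1.072], [0.0, 0.0, 0.0, 1.0]] [[546.94917957   0.         321.32528466]
 [  0.         546.94917957 235.42622202]
 [  0.           0.           1.        ]]
scene probe 0.58 [364.5, 271.0, 84.8, 56.0] [ 0.458 -0.254  0.   ]
scene green_cradle_seat 0.87 [167.8, 225.5, 44.8, 38.3] [0.343 0.147 0.001]
scene green_cradle_seat 0.77 [239.9, 201.3, 63.5, 59.6] [0.465 0.058 0.001]
scene orange_cradle_seat 0.89 [280.2, 172.4, 70.5, 42.9] [0.628 0.089 0.001]
[[0.627, -0.454, 0.633, -0.068], [-0.779, -0.358, 0.514, -0.534], [-0.006, -0.816, -0.578, 0.549], [0.0, 0.0, 0.0, 1.0]] [[495.20801303   0.         330.29258262]
 [  0.         495.20801303 235.87723149]
 [  0.           0.           1.        ]]
{'time': 0.4, 'joint_pos': [-1.339, 0.053, 1.613, 0.0, 1.476, -0.119], 'joint_vel': [0.0, -0.001, -0.003, 0.0, 0.0, 0.001], 'joint_efforts': [0.001, -39.305, -36.981, -0.0, 0.002, 0.0], 'tool_pos': [0.215, -0.587, 0.231], 'tool_rot': [-0.0, 0.985, 0.175, -0.0], 'contact_force': [0.302, 0.264, 0.624], 'ft_torque': [-0.005, -0.052, -0.002], 'gripper_width': 1.001}
```

View pics/top0.png

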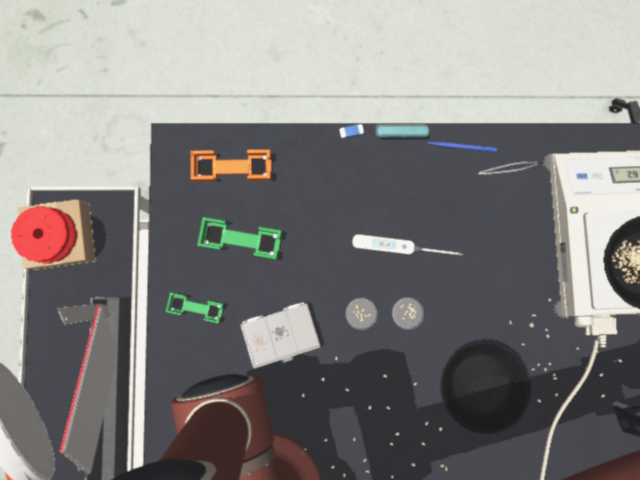

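View pics/scene0.png

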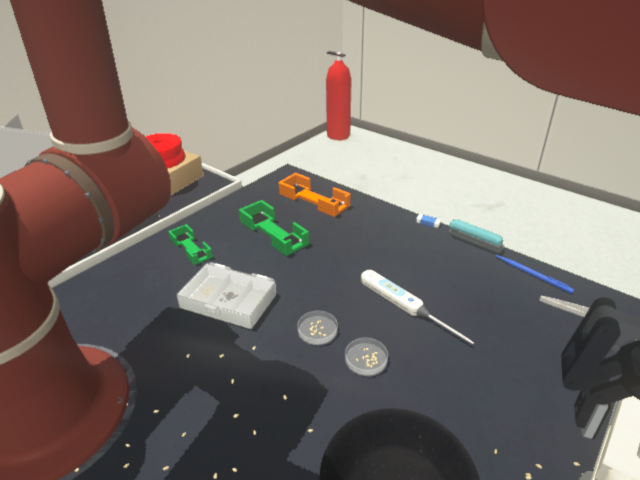

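The top picture shows the probe at (383,243) with its needle tip at (462,254). The large green cradle is at (240,238), the small green look-alike at (195,307) and the orange cradle at (230,165). The teal pen-like item at (402,131) could be mistaken for the probe. I choose the pale body with the needle and the larger green cradle, and will check both in a close crop.

```bash
python3 - <<'E'
from h import *
z=np.load('top0.npz');p,W=z['p'],z['W']
def fit(m,t):
    P=W[m&np.isfinite(W[...,2])]; 
    r=cv2.minAreaRect(P[:,:2].astype(np.float32)*1000)
    print(t,len(P),'rect',np.round(r[0],1),np.round(r[1],1),round(r[2],1),'mean',P.mean(0).round(4),'z pct',np.nanpercentile(P[:,2],[5,50,95]).round(4)); return P
hsv=cv2.cvtColor(p,cv2.COLOR_RGB2HSV);H,S,V=cv2.split(hsv)
v,u=np.mgrid[:480,:640]
g=(H>50)&(H<85)&(S>100)&(u>192)&(u<290)&(v>205)&(v<270)
P=fit(g,'green all');fit(g&(W[...,2]>.022),'green walltops');fit(g&(W[...,2]<.014),'green floor')
b=(W[...,2]>.010)&(u>345)&(u<425)&(v>228)&(v<262); B=fit(b,'body')
n=(V>90)&(u>418)&(u<470)&(v>240)&(v<262); N=fit(n,'needle')
for Q in(B,P):
    q=Q[:,:2];w,e=np.linalg.eigh(np.cov(q.T));print('axis deg',np.degrees(np.arctan2(e[1,1],e[0,1])))
a=cv2.resize(p[205:270,190:290],None,fx=6,fy=6,interpolation=2);c=cv2.resize(p[225:265,345:470],None,fx=5,fy=5,interpolation=2)
s=np.load('scene0.npz')['p'];d=cv2.resize(s[190:265,230:320],None,fx=2.22,fy=2.22,interpolation=2)
im=np.zeros((600,800,3),np.uint8);im[:390,:600]=a;im[395:595,:625]=c;im[:d.shape[0],600:600+d.shape[1]]=d[:,:200]
cv2.imwrite('pics/crop1.png',im[:,:,::-1])
E
```

```text
green all 1359 rect [476.7  51.4] [159.4  59. ] 79.8 mean [0.4759 0.051  0.0169] z pct [0.0062 0.0117 0.0336]
green walltops 435 rect [474.8  48.4] [152.7  56.2] 79.8 mean [0.4769 0.0584 0.0312] z pct [0.026  0.0316 0.0351]
green floor 858 rect [476.8  51.4] [159.4  58.9] 79.8 mean [0.475  0.0459 0.0096] z pct [0.0042 0.01   0.0131]
body 873 rect [ 461.3 -238.8] [140.  27.] 82.6 mean [ 0.4618 -0.2322  0.0196] z pct [0.0147 0.0199 0.0237]
needle 193 rect [ 449.9 -342.9] [90.   9.2] 83.2 mean [ 0.4495 -0.3419  0.0068] z pct [-0.0011  0.0044  0.0158]
axis deg 82.7688589544955
axis deg 79.87973694912505
```

View pics/crop1.png

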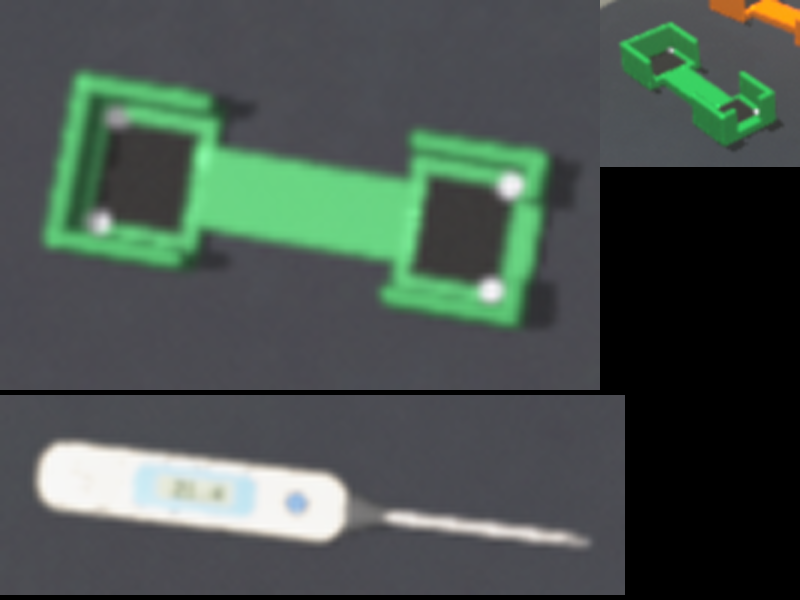

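The crop confirms the large green cradle, with its slot at the right (-y) end and its closed end at the left. The probe's needle also points right. Seat ≈ (0.475, 0.049) at axis 79.8°, and the wall-top rectangle of 152.7×56.2 mm matches the given size. Probe middle ≈ (0.463, -0.229) at axis 82.7°. Next I move above the probe.

Request:
step_arm(
  steps=[
    [40,-28,0,0],
    [40,-28,0,0],
    [40,-28,0,0],
    [40,-28,0,0],
    [40,-28,0,0],
    [40,-28,0,0],
    [40,-28,0,0],
    [40,-28,0,0],
  ],
  claw=100,
)

```text
time: 1.2
tool_pos: [0.442, -0.2629, 0.2313]
tool_rot: [0.002, 0.986, 0.168, 0.001]
contact_force: [0.6, -0.6, 0.7]
gripper_width: 0.998
```

Request:
step_arm(
  steps=[
    [0,0,0,-8],
    [0,0,0,-8],
    [0,0,0,-8],
    [0,0,0,-8],
    [0,0,0,-8],
    [0,0,0,-8],
    [0,0,0,-8],
    [0,0,0,-6],
  ],
)

```text
time: 2.0
tool_pos: [0.4462, -0.2552, 0.2325]
tool_rot: [0.003, 0.739, 0.674, 0.001]
contact_force: [-0.5, -0.1, 0.5]
gripper_width: 1.0
```

```bash
cat >> h.py <<'E'
from scipy.spatial.transform import Rotation as R
def togo(x,y,z,ax):
    s=state();q=s['tool_rot'];M=R.from_quat([*q[1:],q[0]]).as_matrix()
    j=np.degrees(np.arctan2(M[1,1],M[0,1]));t=(ax-90-j+90)%180-90
    print('t',s['time'],'pos',np.round(s['tool_pos'],4),'z',M[:,2].round(3),'jaw',j.round(1),'F',np.round(s['contact_force'],1),'w',round(s['gripper_width'],3),'j',np.round(s['joint_pos'],2))
    print('shift mm',((np.array([x,y,z])-s['tool_pos'])@M*1000).round(1),'turn',round(-t,2))
E
python3 -c "
from h import *
togo(.463,-.229,.231,82.7)"
```

```text
t 2.0 pos [ 0.4462 -0.2552  0.2325] z [ 0.005 -0.003 -1.   ] jaw -5.3 F [-0.5 -0.1  0.5] w 1.0 j [-0.66 -0.22  1.87  0.    1.49 -0.57]
shift mm [27.7 14.3  1.5] turn 1.99
```

Request:
step_arm(
  steps=[
    [14,7,20,2],
    [14,7,30,0],
    [0,0,40,0],
    [0,0,30,0],
    [0,0,10,0],
    [0,0,0,0],
  ],
  claw=80,
)

```text
time: 2.6
tool_pos: [0.4667, -0.2301, 0.1024]
tool_rot: [0.007, 0.751, 0.661, 0.002]
contact_force: [-0.4, 0.9, -0.0]
gripper_width: 0.802
```

```bash
python3 -c "
from h import *
togo(.463,-.229,.003,82.7)
p,d=snap('scene');q,_=snap('top')
a=cv2.resize(p[200:360,300:500],None,fx=3,fy=3);b=cv2.resize(q[190:290,330:480],(200*3,400))
cv2.imwrite('pics/c2.png',np.hstack([a[:,:,::-1],np.zeros((480,1,3),np.uint8)])) 
"
```

```text
t 2.6 pos [ 0.4667 -0.2301  0.1024] z [ 0.012 -0.008 -1.   ] jaw -7.3 F [-0.4  0.9 -0. ] w 0.802 j [-0.6  -0.09  1.98  0.    1.24 -0.47]
shift mm [ 1.2 -5.1 99.4] turn 0.01
```

View pics/c2.png

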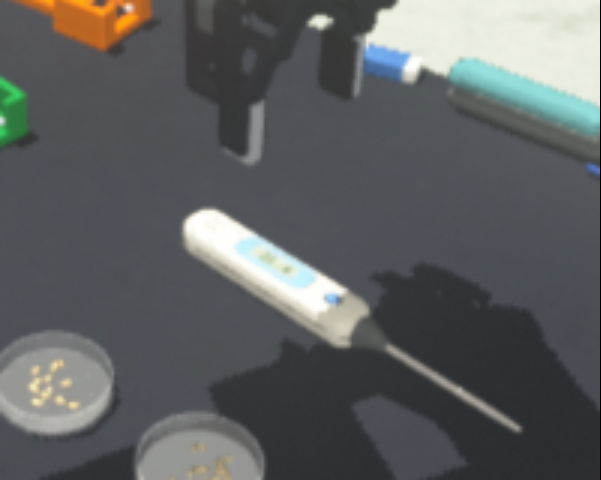

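The fingers straddle the probe about 100 mm above it, and the body and needle are undisturbed. Now I descend.

Request:
step_arm(
  steps=[
    [1,-5,30,0],
    [0,0,30,0],
    [0,0,20,0],
    [0,0,10,0],
    [0,0,0,0],
  ],
)

```text
time: 3.2
tool_pos: [0.4732, -0.2371, 0.025]
tool_rot: [0.02, 0.751, 0.66, 0.005]
contact_force: [0.8, 0.6, 0.0]
gripper_width: 0.8
```

```bash
python3 -c "
from h import *
togo(.463,-.229,.003,82.7)"
```

```text
t 3.2 pos [ 0.4732 -0.2371  0.025 ] z [ 0.034 -0.023 -0.999] jaw -7.3 F [0.8 0.6 0. ] w 0.8 j [-0.61  0.03  2.01  0.    1.06 -0.48]
shift mm [  7.1 -12.   21.4] turn -0.03
```

Request:
step_arm(
  steps=[
    [7,-12,0,0],
    [0,0,5,0],
    [0,0,5,0],
    [0,0,5,0],
    [0,0,3,0],
    [0,0,0,0],
  ],
)

```text
time: 3.8
tool_pos: [0.4689, -0.2335, 0.0129]
tool_rot: [0.027, 0.751, 0.66, 0.007]
contact_force: [-0.4, -0.6, 0.3]
gripper_width: 0.803
```

```bash
python3 -c "
from h import *
togo(.463,-.229,.003,82.7)"
```

```text
t 3.8 pos [ 0.4689 -0.2335  0.0129] z [ 0.046 -0.032 -0.998] jaw -7.3 F [-0.4 -0.6  0.3] w 0.803 j [-0.6   0.02  2.04  0.    1.02 -0.48]
shift mm [ 3.9 -6.9  9.4] turn -0.03
```

Request:
step_arm(
  steps=[
    [4,-7,0,0],
    [1,-1,12,0],
  ],
)

```text
time: 4.0
tool_pos: [0.4633, -0.2287, 0.0015]
tool_rot: [0.029, 0.751, 0.66, 0.007]
contact_force: [0.4, -0.6, 0.9]
gripper_width: 0.801
```

```bash
python3 -c "
from h import *
togo(.463,-.229,.003,82.7)"
```

```text
t 4.0 pos [ 0.4633 -0.2287  0.0015] z [ 0.049 -0.033 -0.998] jaw -7.3 F [ 0.4 -0.6  0.9] w 0.801 j [-0.6   0.03  2.06 -0.    1.   -0.47]
shift mm [-0.4 -0.2 -1.5] turn -0.04
```

Request:
step_arm(
  steps=[
    [0,0,-1,0],
    [0,0,0,0],
    [0,0,0,0],
    [0,0,0,0],
    [0,0,0,0],
  ],
  claw=0,
)

```text
time: 4.5
tool_pos: [0.4613, -0.2277, 0.0013]
tool_rot: [0.026, 0.751, 0.66, 0.006]
contact_force: [0.4, 0.4, -1.5]
gripper_width: 0.285
```

```bash
python3 -c "
from h import *
togo(.463,-.229,.003,82.7)"
```

```text
t 4.5 pos [ 0.4613 -0.2277  0.0013] z [ 0.044 -0.031 -0.999] jaw -7.3 F [ 0.4  0.4 -1.5] w 0.285 j [-0.6   0.02  2.06 -0.    1.   -0.47]
shift mm [-1.1  1.9 -1.5] turn -0.01
```

Request:
step_arm(
  steps=[
    [0,0,0,0],
    [0,0,-15,0],
    [0,0,-30,0],
    [0,0,-40,0],
    [0,0,-40,0],
    [0,0,0,0],
  ],
)

```text
time: 5.1
tool_pos: [0.4535, -0.2221, 0.1266]
tool_rot: [0.022, 0.751, 0.66, 0.005]
contact_force: [0.4, -0.9, 0.8]
gripper_width: 0.287
```

```bash
python3 -c "
from h import *
togo(.475,.049,.12,79.8)
p,d=snap('scene');cv2.imwrite('pics/c3.png',cv2.resize(p[100:400,200:560],None,fx=2,fy=2)[:,:,::-1])"
```

```text
t 5.1 pos [ 0.4535 -0.2221  0.1266] z [ 0.037 -0.027 -0.999] jaw -7.3 F [ 0.4 -0.9  0.8] w 0.287 j [-0.6  -0.18  2.02 -0.    1.26 -0.47]
shift mm [ 2.717e+02 -1.350e+01  2.000e-01] turn 2.88
```

View pics/c3.png

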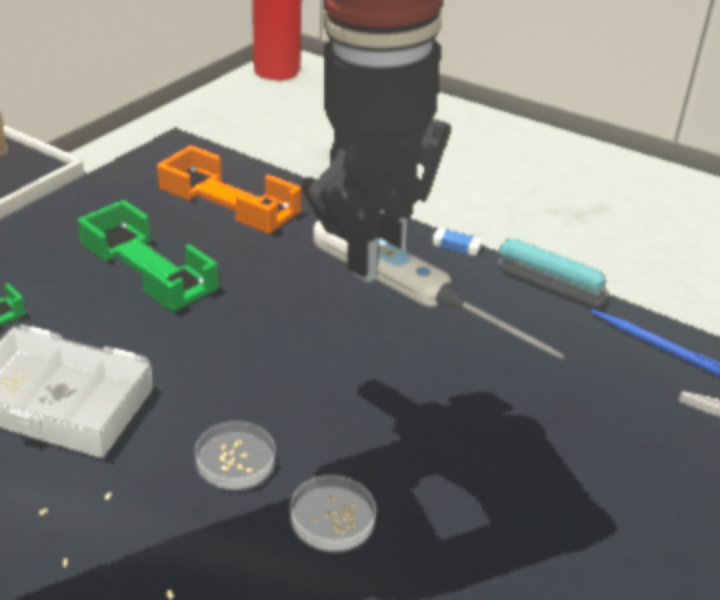

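The probe is held level across the middle of its body, with the needle free. Now I carry it over to the green cradle.

Request:
step_arm(
  steps=[
    [40,-2,0,1],
    [40,-2,0,1],
    [40,-2,0,1],
    [40,-2,0,0],
    [40,-2,0,0],
    [40,-2,0,0],
    [30,0,0,0],
    [0,0,0,0],
  ],
)

```text
time: 5.95
tool_pos: [0.479, 0.0568, 0.1046]
tool_rot: [0.013, 0.77, 0.637, -0.001]
contact_force: [-0.5, -0.2, -0.9]
gripper_width: 0.288
```

```bash
python3 -c "
from h import *
togo(.475,.049,.12,79.8)"
```

```text
t 5.95 pos [0.479  0.0568 0.1046] z [ 0.015 -0.021 -1.   ] jaw -10.8 F [-0.5 -0.2 -0.9] w 0.288 j [-0.02 -0.19  2.06 -0.02  1.25  0.17]
shift mm [ -8.6  -2.2 -15.3] turn -0.57
```

Request:
step_arm(
  steps=[
    [-8,-2,20,-0.6],
    [0,0,10,0],
    [0,0,0,0],
  ],
)

```text
time: 6.25
tool_pos: [0.4733, 0.0488, 0.0697]
tool_rot: [0.011, 0.766, 0.642, -0.003]
contact_force: [-0.1, -0.4, -0.6]
gripper_width: 0.284
```

```bash
python3 -c "
from h import *
togo(.475,.049,.01,79.8)
ims=[]
for n,(a,b,c,e) in dict(top=(190,290,170,370),scene=(130,290,190,400)).items():
    p,d=snap(n);W=world(n,d);np.savez(n+'1.npz',p=p,W=W)
    im=cv2.resize(p[a:b,c:e],(600,int(600*(b-a)/(e-c))));ims.append(im[:300] if n=='top' else im[60:360])
    hsv=cv2.cvtColor(p,cv2.COLOR_RGB2HSV)
    m=(hsv[...,1]<70)&(hsv[...,2]>140)&(W[...,2]>.045)&(W[...,2]<.12)&(abs(W[...,0]-.475)<.06)&(abs(W[...,1]-.03)<.17)
    P=W[m];print(n,len(P));
    if len(P)>20:
        r=cv2.minAreaRect(P[:,:2].astype(np.float32)*1000);print(np.round(r[0],1),np.round(r[1],1),r[2],np.percentile(P[:,1],[0,2,50,98,100]).round(3),np.percentile(P[:,2],[2,50,98]).round(3))
        for lo in np.arange(-.06,.13,.02):
            k=P[(P[:,1]>lo)&(P[:,1]<lo+.02)]
            if len(k)>5: print(lo.round(2),len(k),np.percentile(k[:,0],[5,50,95]).round(3),np.percentile(k[:,2],[5,50,95]).round(3))
cv2.imwrite('pics/c4.png',np.vstack(ims)[:,:,::-1])
"
```

```text
t 6.25 pos [0.4733 0.0488 0.0697] z [ 0.009 -0.021 -1.   ] jaw -10.0 F [-0.1 -0.4 -0.6] w 0.284 j [-0.04 -0.15  2.1  -0.02  1.19  0.14]
shift mm [ 1.7  0.9 59.7] turn 0.16
top 258
[458.4 -40.8] [126.4  24.6] 81.8204345703125 [-0.103 -0.09   0.002  0.021  0.023] [0.078 0.088 0.092]
-0.06 13 [0.453 0.455 0.457] [0.078 0.08  0.082]
-0.04 8 [0.457 0.458 0.458] [0.077 0.081 0.085]
-0.02 73 [0.454 0.464 0.474] [0.086 0.088 0.092]
0.0 134 [0.454 0.464 0.476] [0.086 0.089 0.092]
0.02 6 [0.456 0.458 0.461] [0.087 0.089 0.091]
scene 472
[458.6  -1.2] [201.3  36.3] 73.99286651611328 [-0.102 -0.084  0.021  0.093  0.1  ] [0.072 0.086 0.1  ]
-0.06 11 [0.452 0.454 0.457] [0.077 0.078 0.08 ]
-0.02 83 [0.451 0.457 0.47 ] [0.072 0.085 0.088]
0.0 110 [0.452 0.457 0.474] [0.074 0.086 0.089]
0.02 107 [0.455 0.46  0.486] [0.074 0.086 0.089]
0.04 95 [0.453 0.459 0.481] [0.076 0.088 0.102]
0.06 9 [0.481 0.485 0.487] [0.087 0.087 0.089]
0.08 27 [0.466 0.467 0.469] [0.073 0.079 0.084]
```

View pics/c4.png

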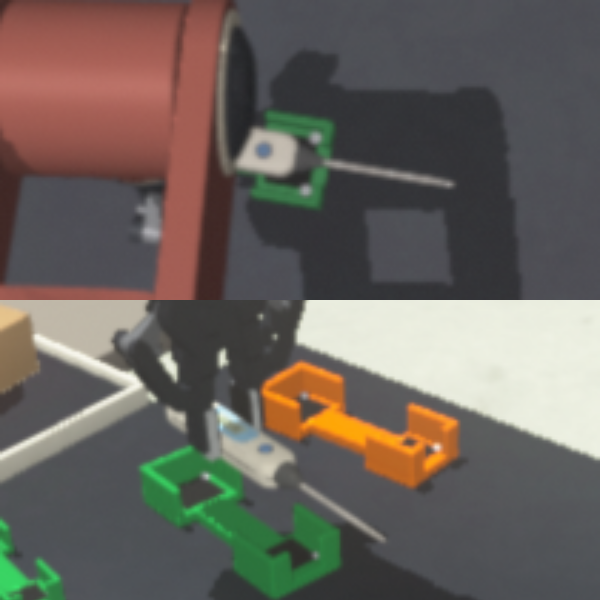

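The probe hangs over the green cradle with its needle towards the slot. The measured top of 88 mm is 18 mm above the TCP, so the underside is level with the TCP and set-down is at TCP z ≈ 9 mm. The lateral offset is under 4 mm. Now I lower it.

Request:
step_arm(
  steps=[
    [1,1,15,0],
    [0,0,15,0],
    [0,0,0,0],
  ],
)

```text
time: 6.65
tool_pos: [0.4784, 0.0477, 0.0433]
tool_rot: [0.013, 0.767, 0.641, -0.0]
contact_force: [0.1, 0.4, -0.6]
gripper_width: 0.281
```

```bash
python3 -c "
from h import *
togo(.476,.049,.009,79.8)"
```

```text
t 6.65 pos [0.4784 0.0477 0.0433] z [ 0.016 -0.021 -1.   ] jaw -10.2 F [ 0.1  0.4 -0.6] w 0.281 j [-0.04 -0.11  2.1  -0.02  1.13  0.14]
shift mm [ 1.4 -3.3 34.2] turn -0.0
```

Request:
step_arm(
  steps=[
    [1,-4,10,0],
    [0,-1,10,0],
    [0,-1,6,0],
    [0,0,0,0],
  ],
)

```text
time: 7.05
tool_pos: [0.4747, 0.0488, 0.0179]
tool_rot: [0.015, 0.768, 0.641, 0.001]
contact_force: [-0.3, 0.1, -1.0]
gripper_width: 0.284
```

```bash
python3 -c "
from h import *
togo(.476,.049,.009,79.8)"
```

```text
t 7.05 pos [0.4747 0.0488 0.0179] z [ 0.021 -0.021 -1.   ] jaw -10.3 F [-0.3  0.1 -1. ] w 0.284 j [-0.04 -0.07  2.12 -0.02  1.07  0.15]
shift mm [0.6 1.  8.9] turn -0.06
```

Request:
step_arm(
  steps=[
    [0,0,4,0],
    [0,0,2,0],
    [0,0,0,0],
  ],
)

```text
time: 7.35
tool_pos: [0.4753, 0.0487, 0.0119]
tool_rot: [0.015, 0.767, 0.641, 0.001]
contact_force: [-0.3, 0.4, -0.5]
gripper_width: 0.288
```

```bash
python3 -c "
from h import *
togo(.476,.049,.009,79.8)
p,d=snap('scene');cv2.imwrite('pics/c5.png',cv2.resize(p[170:290,190:370],None,fx=4,fy=4)[:,:,::-1])"
```

```text
t 7.35 pos [0.4753 0.0487 0.0119] z [ 0.022 -0.021 -1.   ] jaw -10.3 F [-0.3  0.4 -0.5] w 0.288 j [-0.04 -0.06  2.12 -0.02  1.06  0.15]
shift mm [0.5 0.5 2.9] turn -0.06
```

View pics/c5.png

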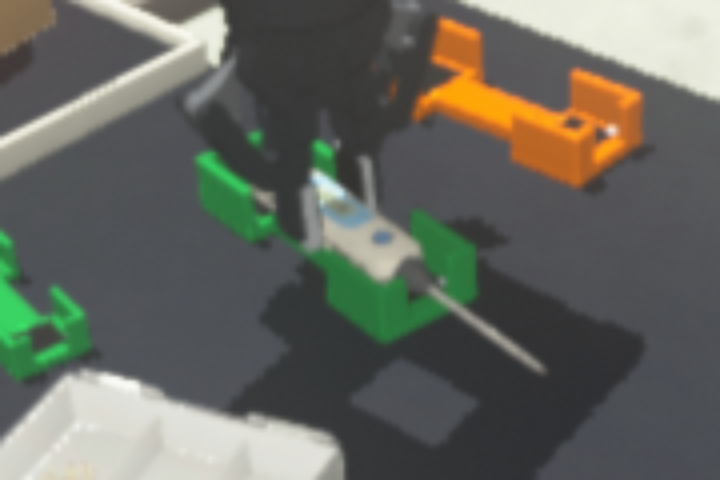

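The body is inside the pocket and the needle passes out through the slot. I lower the last few mm until it touches.

Request:
step_arm(
  steps=[
    [0,0,1.5,0],
    [0,0,0,0],
  ],
)

```text
time: 7.6
tool_pos: [0.4759, 0.0487, 0.0109]
tool_rot: [0.016, 0.767, 0.641, 0.002]
contact_force: [0.3, 0.3, -1.3]
gripper_width: 0.285
```

Request:
step_arm(
  steps=[
    [0,0,1.5,0],
    [0,0,0,0],
  ],
)

```text
time: 7.8
tool_pos: [0.4762, 0.0486, 0.0096]
tool_rot: [0.016, 0.767, 0.641, 0.002]
contact_force: [-0.4, 0.1, -1.5]
gripper_width: 0.286
```

Request:
step_arm(
  steps=[
    [0,0,1,0],
    [0,0,0,0],
  ],
)

```text
time: 8.0
tool_pos: [0.4767, 0.0486, 0.0093]
tool_rot: [0.016, 0.767, 0.641, 0.002]
contact_force: [-0.6, -0.2, 0.2]
gripper_width: 0.284
```

Request:
step_arm(
  steps=[
    [0,0,1,0],
    [0,0,0,0],
  ],
)

```text
time: 8.2
tool_pos: [0.477, 0.0486, 0.0093]
tool_rot: [0.016, 0.767, 0.641, 0.002]
contact_force: [-0.7, -0.3, 0.4]
gripper_width: 0.286
```

Request:
step_arm(
  steps=[
    [0,0,1.5,0],
    [0,0,0,0],
  ],
)

```text
time: 8.4
tool_pos: [0.4776, 0.0486, 0.0094]
tool_rot: [0.016, 0.767, 0.641, 0.002]
contact_force: [0.8, 0.5, -0.3]
gripper_width: 0.284
```

Request:
step_arm(
  steps=[
    [0,-1,3,0],
  ],
)

```text
time: 8.5
tool_pos: [0.4779, 0.0486, 0.0089]
tool_rot: [0.016, 0.767, 0.641, 0.002]
contact_force: [-14.1, 1.5, 34.7]
gripper_width: 0.287
```

That is firm contact, so the probe is on the floor. I relax the press and open.

Request:
step_arm(
  steps=[
    [0,0,-0.5,0],
    [0,0,0,0],
  ],
)

```text
time: 8.7
tool_pos: [0.4788, 0.0486, 0.0101]
tool_rot: [0.017, 0.767, 0.641, 0.003]
contact_force: [0.5, -0.4, 0.2]
gripper_width: 0.283
```

Request:
step_arm(
  steps=[
    [0,0,0,0],
    [0,0,0,0],
    [0,0,0,0],
  ],
  claw=55,
)

```text
time: 9.0
tool_pos: [0.478, 0.0487, 0.0087]
tool_rot: [0.016, 0.767, 0.641, 0.002]
contact_force: [-1.0, 1.2, 0.2]
gripper_width: 0.551
```

Request:
step_arm(
  steps=[
    [0,0,-10,0],
    [0,0,-20,0],
    [0,0,-40,0],
    [0,0,-40,0],
    [0,0,-40,0],
  ],
)

```text
time: 9.5
tool_pos: [0.4683, 0.0521, 0.157]
tool_rot: [0.011, 0.768, 0.641, -0.004]
contact_force: [0.9, -0.6, -1.0]
gripper_width: 0.551
```

Request:
step_arm(
  steps=[
    [-45,0,0,0],
    [-45,0,0,0],
    [-45,0,0,0],
    [-45,0,0,0],
    [-45,0,0,0],
    [-40,0,0,0],
    [0,0,0,0],
    [0,0,0,0],
  ],
)

```text
time: 10.3
tool_pos: [0.4262, -0.2178, 0.1798]
tool_rot: [0.022, 0.766, 0.643, 0.004]
contact_force: [-0.5, 0.4, 0.1]
gripper_width: 0.551
```

```bash
python3 -c "
from h import *
togo(.476,.049,.009,79.8)
ims=[]
for n,(a,b,c,e) in dict(top=(195,285,180,360),scene=(180,280,190,390)).items():
    p,d=snap(n);W=world(n,d)
    ims.append(cv2.resize(p[a:b,c:e],(600,300)))
    hsv=cv2.cvtColor(p,cv2.COLOR_RGB2HSV)
    m=(hsv[...,1]<70)&(hsv[...,2]>120)&(W[...,2]>.014)&(W[...,2]<.05)&(abs(W[...,0]-.475)<.04)&(abs(W[...,1]-.049)<.08)
    P=W[m];r=cv2.minAreaRect(P[:,:2].astype(np.float32)*1000);print(n,len(P),np.round(r[0],1),np.round(r[1],1),r[2],np.percentile(P[:,2],[5,50,95]).round(4))
    if n=='top':
        s=(P[:,:2]-[.475,.049])@np.array([[.984,.177],[-.177,.984]]);A=np.c_[s,np.ones(len(s))];print('across',np.percentile(s[:,0],[2,50,98]),'along',np.percentile(s[:,1],[0,2,98,100]),'slopes',np.linalg.lstsq(A,P[:,2],rcond=None)[0])
cv2.imwrite('pics/c6.png',np.vstack(ims)[:,:,::-1])
"
```

```text
t 10.3 pos [ 0.4262 -0.2178  0.1798] z [ 0.035 -0.028 -0.999] jaw -9.9 F [-0.5  0.4  0.1] w 0.551 j [-0.63 -0.31  2.03 -0.    1.38 -0.45]
shift mm [275.   -3.6 164.8] turn 0.28
top 880 [475.1  39.5] [142.7  43.7] 77.7643814086914 [0.0222 0.0281 0.0314]
across [-0.01024794  0.00208853  0.01540608] along [-0.08068687 -0.06554915  0.05530682  0.06213805] slopes [0.0250222  0.00779841 0.02765393]
scene 641 [479.1  44. ] [151.9  43.8] 72.57878875732422 [0.0164 0.0253 0.0279]
```

View pics/c6.png

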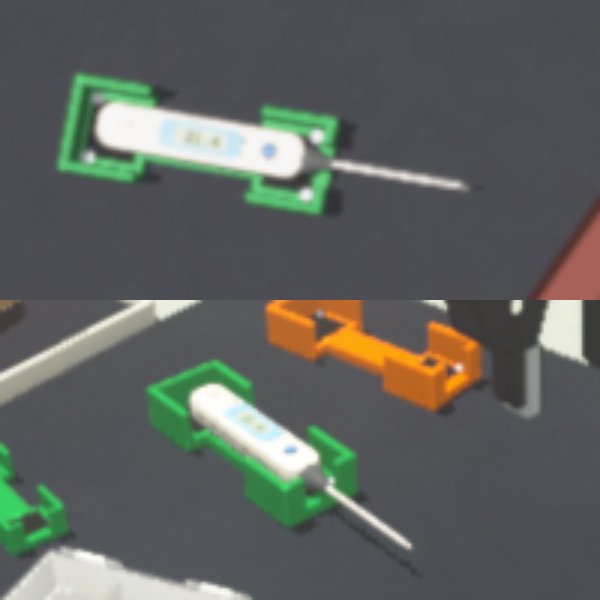

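The probe lies flat in the green cradle, display up, with its needle out through the slot. Its top is at about 27 mm (26 expected), it sits about 2 mm off-centre, and the gripper is well clear.

```bash
python3 -c "
from plant import *
print(job_done())"
```

```text
the job is handed in; nothing more can be done
None
```

The probe thermometer is back in the larger green cradle, lying flat with its display up and its needle out through the end slot. I gripped it once, across the middle of the body, lowered it until it touched the pocket floor, opened the fingers and moved clear. The job was handed in at about 10.4 s.

- **Position:** in the last pictures the body top is at about 27–28 mm (26 expected), and the probe is about 2 mm off-centre across the pocket. The fitted slopes are about 1.4° across and 0.4° along, which I put down to depth noise.
- **Force:** the contact test pressed the held probe onto the floor with a brief peak of about 35 N. That is under the 40 N limit on the arm or gripper's body and the 120 N wrist limit.
- **Tool tilt:** the tool leaned by up to about 3.4° during the moves because of tracking lag. It did not affect the grasp or the placing.
- **Not clean:** the last rectangle fits of the body also took in bits of cradle and needle (142.7 × 43.7 mm from the top camera). I therefore judged position from the median and the pictures.

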